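# Scrap the dead transformer from behind the motors

## Task

The dead transformer at the end of the low plywood shelf is scrap and too heavy to lift: stand the three motors that are in its way upright on the rubber mat, then slide the transformer along the shelf and off its end so that it tips into the dark grey scrap bin, without lifting it or bumping it into a motor. Once it is in the bin, stand every motor back upright, squarely on its own outline. Never let a motor fall over, and leave the jar on the bench alone.

Things in the scene. Friction and masses are not known exactly. Their poses are not given: they have to be found in the camera images.
- stepper_mid (a point): stepper motor, square: 42 x 42 mm, body 40 mm tall, aluminium end caps with a dark steel middle, a 5 mm shaft standing 16 mm out of its top; about 0.3 kg. It stands upright, shaft up, on the square outline. The point is the centre of the body, 20 mm above its underside; x and y along its sides, z up along the shaft.
- can_motor_mid (a point): round motor: steel can 38 mm in diameter, 50 mm tall, black end cap at the bottom, a 4 mm shaft standing 13 mm out of its top; about 0.3 kg. It stands upright, shaft up, on the round outline. The point is on its axis, 25 mm above its underside; z up.
- gear_motor_mid (a point): worm gear motor on the long outline, 86 mm long, lying along its y, 0.35 kg: aluminium gearbox 40 wide (x), 38 mm tall, from y = -43 to +7 mm, then a 32 mm round steel motor can to y = +43 mm; 8 mm output shaft standing 13 mm up from the gearbox at y = -20 mm. The point is the middle of the footprint, 19 mm above its underside: grip the gearbox here across x (40 mm), near balance; z up.
- transformer_mid (a point): dead mains transformer: dark laminated core 84 (x) x 70 (y) mm with grey covers, 64 mm tall, 1.8 kg, standing flat near the shelf end away from the bin. The core's upright faces reach from 16 to 48 mm above its underside. Sliding takes 6 to 16 N; pushed low on the core from behind with both finger tips side by side it follows straight. The point is its centre, 32 mm above its underside; z up.
- outline_square: square outline, 54 mm (centre line of a dark 4 mm stroke), drawn flat on the shelf's top: the stepper motor's place. Origin at its centre on the shelf's top; x and y along its sides.
- outline_round: round outline, 50 mm in diameter, drawn flat on the shelf's top: the round motor's place. Origin at its centre on the shelf's top.
- outline_long: oblong outline, 52 (x) x 98 (y) mm, drawn flat on the shelf's top: the gear motor's place (either way round). Origin at its centre on the shelf's top; y along its length.
- mat: black rubber mat, 100 (x) x 280 (y) mm, 3 mm thick, fixed on the shelf's top along the edge nearer the robot: the motors are parked anywhere on it. Origin at the centre of its underside, on the shelf's top; y along its length.
- bin: dark grey open scrap bin, fixed on the bench: outside 200 (x) x 170 (y) x 90 mm tall, walls 4 mm. Origin at the centre of its underside. Flush against its +y side stands the end of the low plywood shelf (from y = +85 to +545 mm in the bin's frame, 280 mm deep, flat top 100 mm above the bench). The outlines, in any order, and then the transformer follow one another along y, behind the mat.
- jar: bystander: clear screw-top jar, white lid, 68 mm in diameter, 105 mm tall, on the bench beyond the shelf's other end; origin at the centre of its underside

How it is judged:
On the way, in this order (a step that is already met when the one before it is completed fails the run):
1. all three motors stand upright on the mat, the transformer still on the shelf (x of stepper_mid in the frame of mat between -0.05 and 0.05 m and y of stepper_mid in the frame of mat between -0.14 and 0.14 m and angle between each of stepper_mid, can_motor_mid, gear_motor_mid's own z axis and vertical below 0.15 rad and z of stepper_mid in the frame of mat below 0.029 m and x of can_motor_mid in the frame of mat between -0.05 and 0.05 m and y of can_motor_mid in the frame of mat between -0.14 and 0.14 m and z of can_motor_mid in the frame of mat below 0.034 m and x of gear_motor_mid in the frame of mat between -0.05 and 0.05 m and y of gear_motor_mid in the frame of mat between -0.14 and 0.14 m and z of gear_motor_mid in the frame of mat below 0.028 m and height (world z) of transformer_mid above 0.125 m), for 0.2 s.
2. the transformer lies in the bin while the motors stand on the mat (x of transformer_mid in the frame of bin between -0.09 and 0.09 m and y of transformer_mid in the frame of bin between -0.08 and 0.08 m and z of transformer_mid in the frame of bin below 0.08 m and x of stepper_mid in the frame of mat between -0.05 and 0.05 m and y of stepper_mid in the frame of mat between -0.14 and 0.14 m and angle between each of stepper_mid, can_motor_mid, gear_motor_mid's own z axis and vertical below 0.15 rad and z of stepper_mid in the frame of mat below 0.029 m and x of can_motor_mid in the frame of mat between -0.05 and 0.05 m and y of can_motor_mid in the frame of mat between -0.14 and 0.14 m and z of can_motor_mid in the frame of mat below 0.034 m and x of gear_motor_mid in the frame of mat between -0.05 and 0.05 m and y of gear_motor_mid in the frame of mat between -0.14 and 0.14 m and z of gear_motor_mid in the frame of mat below 0.028 m), for 0.3 s.
At the end, for the whole second after the job is handed in: The transformer rests in the bin; each motor rests upright (within 0.15 rad) on the shelf, centre within 12 mm of its own outline's centre, the square one and the long one in line with their outlines within 0.22 rad (any of four ways, either way round) (x of transformer_mid in the frame of bin between -0.09 and 0.09 m and y of transformer_mid in the frame of bin between -0.08 and 0.08 m and z of transformer_mid in the frame of bin below 0.08 m and linear speed of each of transformer, stepper, can_motor, gear_motor below 0.02 m/s and horizontal distance between stepper_mid and outline_square below 0.012 m and angle between each of stepper_mid, can_motor_mid, gear_motor_mid's own z axis and vertical below 0.15 rad and z of stepper_mid in the frame of outline_square below 0.026 m and horizontal distance between can_motor_mid and outline_round below 0.012 m and z of can_motor_mid in the frame of outline_round below 0.031 m and horizontal distance between gear_motor_mid and outline_long below 0.012 m and z of gear_motor_mid in the frame of outline_long below 0.025 m and (angle between the x axis of stepper_mid and the x axis of outline_square, either way round below 0.22 rad or angle between the x axis of stepper_mid and the y axis of outline_square, either way round below 0.22 rad) and angle between the y axis of gear_motor_mid and the y axis of outline_long, either way round below 0.22 rad); the robot touches nothing.
It fails at once if the transformer is lifted (its centre more than 25 mm above its height on the shelf) (height (world z) of transformer_mid above 0.157 m).
It fails at once if the transformer is pushed against a motor (contact force between transformer and stepper above 1 N or contact force between transformer and can_motor above 1 N or contact force between transformer and gear_motor above 1 N).
It fails at once if a motor falls over (angle between any of stepper_mid, can_motor_mid, gear_motor_mid's own z axis and vertical above 0.7 rad).
It fails at once if the jar is moved by more than 20 mm (distance of jar from where it was at the start of the episode above 0.02 m).
It also fails if it takes over 144 s, if anything falls off the work surface, if the arm or the gripper's body presses on something with over 40 N, if the wrist force passes 120 N, or if a joint passes its speed limit or range.

## Robot

A 6-joint arm with a two-finger parallel gripper is mounted at the origin on the work surface. World frame = base frame: x ahead of the robot, y to its left, z up, the work surface at z = 0. Lengths are in m, angles in rad, forces in N, time in s.
With the tool pointing down it reaches from about 0.325 to 0.75 m from the base axis. Payload 7.6 kg.
Tool frame: the origin (TCP) lies midway between the tips of the shut fingers; the grasp point (between the pads) lies arm.grip_point_offset behind it (arm.grip_point_offset is the distance from the TCP to the grasp point, in m); z points along the fingers, x is the direction in which the jaws open and shut, and the axes are right-handed (so a half turn about z gives the same grasp; the last joint's range is limited). The gripper opens to 85 mm and grips with 20 to 120 N. Pads are 22 mm wide; open, the fingers measure 114 mm over their backs; the gripper's body (76 mm by 85 mm) begins 54 mm behind the grasp point. The pads swing forward as they close: fully open they stand 13 mm farther back than shut.
Start: joints at [-1.238, 0.052, 1.401, -0, 1.689, -0.07], TCP at [0.206, -0.483, 0.231] pointing down, gripper open.
Joint ranges: [-2.9, 2.9], [-0.91, 2.17], [0.12, 2.37], [-1.06, 4.2], [0.26, 2.73], [-2.93, 2.93]. Speed limits (rad/s): [2.57, 2.57, 3.01, 3.14, 3.14, 3.14].

## Interface

Orientations are given as a unit quaternion [x, y, z, w].
In Python, from workcell import monitor, snapshot, close_job, arm gives the robot as it stands.
- The arm moves only by the tool jog_arm, never from a script. Its argument "commands" is a list that holds one entry, the list of rows, each a list of 4 numbers: the shift along the tool's x, y, z in cm, then the turn about the tool's z in rad. A call has 1 to 20 rows; each row is the pose to reach, as a shift and turn from the pose commanded when the call began, along the tool's axes at that moment; what a row does not reach only later rows make up. A row lasts 1/8 s, in which the tool goes at most 62.5 mm and 10.7 degrees, less where a joint would pass 70% of its speed; a pose out of reach is approached as far as the arm can. A call with a gripper value outside its range is refused whole. "hand" is the opening, from 0 (shut) to 1 (fully open), set as the call begins (left out, the last holds). The fingers move at their own pace and stop on an object; the grip force is fixed at half the most. Time passes only in rows, so rows that repeat a pose let the fingers close. It gives the time, the measured TCP pose, the force and the opening at its end, in the units of the state.
- monitor.get_state(): the state, without advancing time (a new reading comes with each control period).
- snapshot(name): name is "scene" or "top" or "wrist"; returns a dict with "pixels" (480x640x3 uint8, red, green, blue), "intrinsics" (3x3 intrinsics, pixels), "R" (3x3) and "t" (3): a world point X has camera coordinates R X + t. Camera axes: x right, y down, z forward; pixel columns grow to the right and rows downward; lengths in m; the calibration is good to about 2 mm. A picture is of the moment at which its call begins. There is no depth.
- close_job(): hands the job in, once; it reports no verdict.
The state is a dict: "clock": time; "joint_pos": joint angles; "qd": joint speeds; "tau": joint torques, N m; "tcp_pos": TCP position; "tcp_rot": TCP orientation; "wrist_force": force on the tool from outside, world axes, zero at the start; "moment": the same for the moment, N m; "finger_gap": finger opening in m.
Only numpy, scipy, OpenCV 4.12 (cv2) and the standard library are available. Lean on these libraries where they do the work, as an engineer would, in place of code of your own. Each camera call takes 0.05 s, during which the arm holds its last target.

## Working session

There is one attempt and no reset: what is moved stays moved. The work goes in short steps, Python scripts to look and compute and a tool call to move; the robot and the scene stay as the last step left them, time stands still between calls to the robot, and variables do not carry over. Pictures are saved under pics/ and viewed, and the job is handed in when it is done.

Besides the shell and the picture viewer there is one more tool, called by a JSON object that holds its "method" and its "body", one argument or row to a line. jog_arm: Moves the arm, as the interface text tells. Its arguments: {"type":"object","properties":{"commands":{"type":"array","items":{"type":"array","items":{"type":"array","items":{"type":"number"}}}},"hand":{"type":"number"}},"required":["commands"]}

```bash
mkdir -p pics; ls; python3 - <<'E'
from workcell import monitor, snapshot, arm
import cv2
print(monitor.get_state()); print({k:getattr(arm,k) for k in dir(arm) if k[0]!='_'})
for n in ['scene','top','wrist']:
    s=snapshot(n); cv2.imwrite(f'pics/{n}0.png',s['pixels'][:,:,::-1]); print(n,s['intrinsics'],s['R'],s['t'])
E
```

```text
pics
{'clock': 0.0, 'joint_pos': array([-1.23829221e+00,  5.28030465e-02,  1.40171402e+00,  4.82609919e-05,
        1.68862036e+00, -7.02879996e-02]), 'qd': array([-0.0001705 ,  0.00114257, -0.00027384, -0.00032449,  0.00178192,
       -0.00014949]), 'tau': array([-1.13779730e-03, -3.81668508e+01, -3.60189414e+01, -1.73535600e-04,
        6.09791357e-03,  5.94867430e-06]), 'tcp_pos': array([ 0.20573436, -0.48268112,  0.23049549]), 'tcp_rot': array([ 8.34264013e-01, -5.51364634e-01, -5.98287766e-04, -4.89087187e-04]), 'wrist_force': array([-0.02524909, -0.66199921,  0.08584545]), 'moment': array([-0.03660014, -0.03486356,  0.0700477 ]), 'finger_gap': 0.08552267429052102}
{'Unreachable': <class 'workcell.Unreachable'>, 'grip_point_offset': 0.0187}
scene [[500.1185314    0.         323.59586232]
 [  0.         500.1185314  243.73234319]
 [  0.           0.           1.        ]] [[ 0.13306013  0.99110675  0.00155153]
 [ 0.78345679 -0.10422321 -0.61264425]
 [-0.60703415  0.08273408 -0.79035727]] [-0.13707942 -0.35278629  1.44905292]
top [[480.4342376    0.         326.63388869]
 [  0.         480.4342376  241.01063062]
 [  0.           0.           1.        ]] [[ 0.01217132 -0.99971827  0.0203774 ]
 [-0.98676031 -0.01530465 -0.16146165]
 [ 0.16172803 -0.01814241 -0.98666858]] [0.04949048 0.56859566 0.89388196]
wrist [[386.07337574   0.         318.85518164]
 [  0.         386.07337574 235.50983108]
 [  0.           0.           1.        ]] [[ 0.3909414  -0.92041495 -0.00107108]
 [-0.87763462 -0.37312083  0.30089587]
 [-0.2773487  -0.11669263 -0.9536564 ]] [-0.52442582 -0.03807858  0.38027902]
```

View pics/scene0.png

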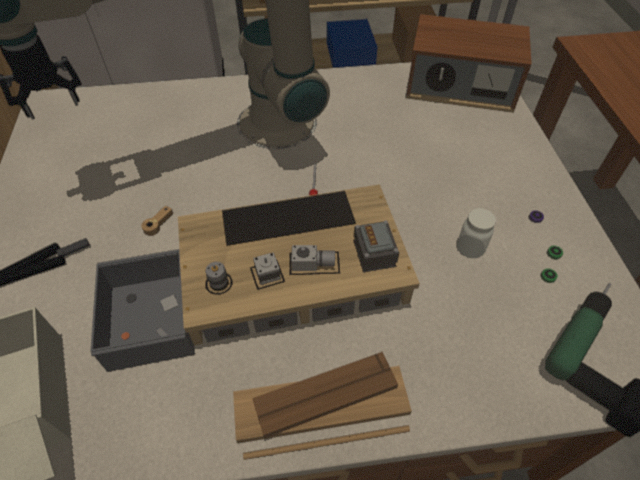

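View pics/top0.png

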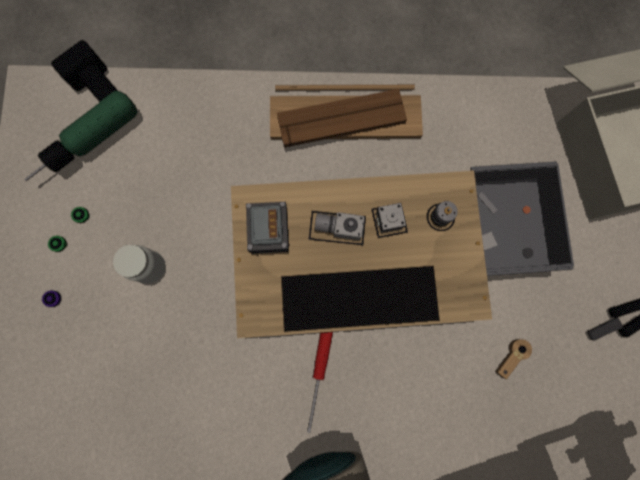

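View pics/wrist0.png

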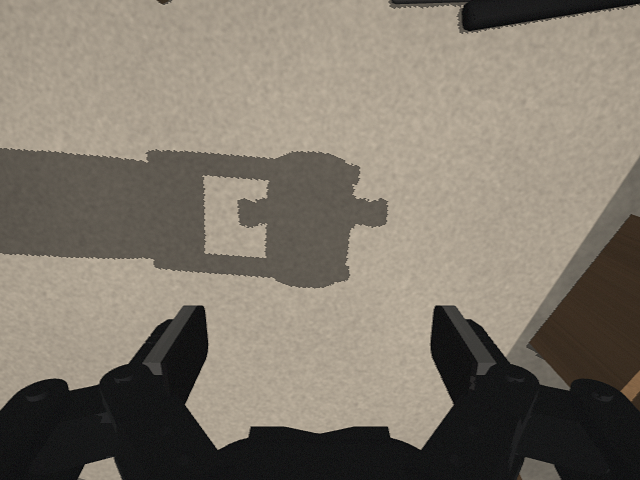

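The three views show the shelf with the transformer at top-view (268,227), gear motor (338,227), stepper (391,219), can motor (442,215), bin on the right and mat below. Next I'll enlarge the crops.

```bash
python3 - <<'E'
import cv2
t=cv2.imread('pics/top0.png')
cv2.imwrite('pics/top0c.png',cv2.resize(t[165:345,225:495],None,fx=2.95,fy=2.95,interpolation=cv2.INTER_CUBIC))
t=cv2.imread('pics/scene0.png')
cv2.imwrite('pics/scene0c.png',cv2.resize(t[180:330,170:420],None,fx=3.2,fy=3.2,interpolation=cv2.INTER_CUBIC))
E
```

```text
(no output)
```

View pics/top0c.png

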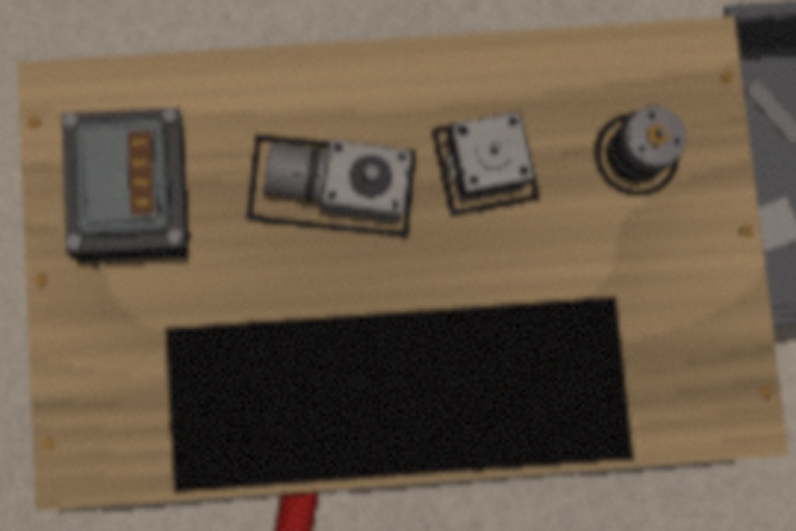

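View pics/scene0c.png

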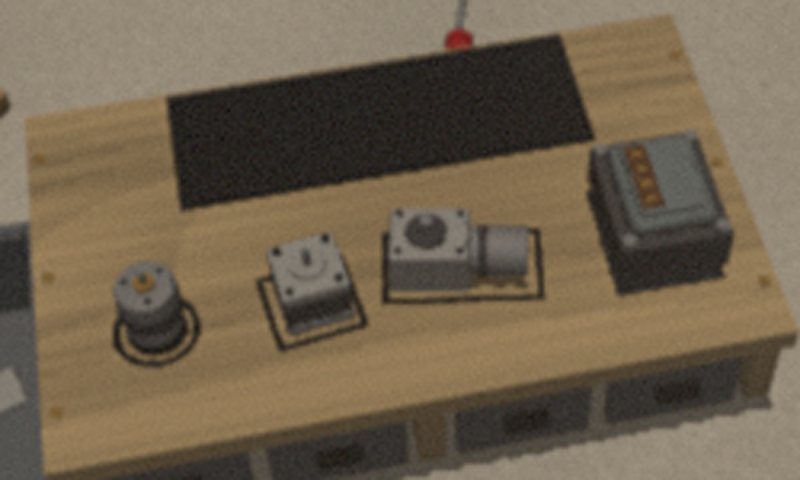

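```bash
cat > h.py <<'E'
import numpy as np
from workcell import snapshot, monitor, arm
def ray(s,px,z):
    K,R,t=s['intrinsics'],s['R'],np.array(s['t'])
    d=R.T@np.linalg.solve(K,[px[0],px[1],1.]); c=-R.T@t
    return c+d*(z-c[2])/d[2]
def proj(s,X):
    p=s['intrinsics']@(s['R']@np.array(X)+s['t']); return p[:2]/p[2]
E
python3 - <<'E'
from h import *
np.set_printoptions(precision=4,suppress=True)
T=snapshot('top');S=snapshot('scene')
top=lambda u,v,z: ray(T,((u+.5)/2.95-.5+225,(v+.5)/2.95-.5+165),z)
sc=lambda u,v,z: ray(S,((u+.5)/3.2-.5+170,(v+.5)/3.2-.5+180),z)
def show(n,f,pts,z):
    P=np.array([f(u,v,z)[:2] for u,v in pts]);print(n,P.tolist() if 0 else P.round(4).reshape(-1),'mean',P.mean(0))
    e=np.diff(np.vstack([P,P[:1]]),axis=0);print('   len',np.linalg.norm(e,axis=1),'ang',np.degrees(np.arctan2(e[:,1],e[:,0])))
show('mat T',top,[(167,328),(613,298),(632,458),(176,490)],.103)
show('mat S',sc,[(168,97),(562,37),(593,138),(182,209)],.103)
show('step T',top,[(452,124),(520,112),(537,173),(470,192)],.140)
show('step S',sc,[(268,252),(331,234),(353,280),(287,303)],.140)
show('can T',top,[(657,134)],.150);show('can S',sc,[(146,288)],.150)
show('gear T',top,[(331,140),(413,150),(406,222),(322,213)],.138)
show('gear S',sc,[(391,209),(466,208),(470,258),(389,258)],.138)
show('sq T',top,[(434,128),(452,213),(538,198)],.1)
show('sq S',sc,[(258,282),(282,348),(366,322)],.1)
show('round T',top,[(637,153)],.1);show('round S',sc,[(157,326)],.1)
show('long T',top,[(257,136),(249,217),(408,236)],.1)
show('long S',sc,[(384,300),(543,296),(538,229)],.1)
show('tr T',top,[(64,115),(179,110),(186,246),(70,255)],.155)
show('tr S',sc,[(592,148),(694,135),(731,232),(620,248)],.155)
show('shelf T',top,[(19,62),(735,18),(788,455),(37,510)],.1)
show('shelf S',sc,[(26,118),(670,14),(796,334),(46,473)],.1)
E
```

```text
mat T [ 0.4933  0.1397  0.5158 -0.1356  0.418  -0.1449  0.3957  0.1316] mean [ 0.4557 -0.0023]
   len [0.2762 0.0982 0.2775 0.098 ] ang [ -85.3337 -174.5573   94.6285    4.7365]
mat S [ 0.4167 -0.1435  0.3962  0.1348  0.4917  0.1405  0.5161 -0.1354] mean [ 0.4552 -0.0009]
   len [0.279  0.0957 0.277  0.0997] ang [  94.2163    3.4623  -84.9528 -175.3559]
step T [ 0.6157 -0.0315  0.6239 -0.0728  0.5864 -0.0826  0.5741 -0.0421] mean [ 0.6    -0.0572]
   len [0.0421 0.0387 0.0423 0.0429] ang [ -78.8336 -165.3948  106.8656   14.2919]
step S [ 0.5858 -0.0788  0.5772 -0.0397  0.6135 -0.0291  0.625  -0.0694] mean [ 0.6004 -0.0543]
   len [0.04   0.0378 0.0419 0.0403] ang [ 102.4445   16.3573  -74.0635 -166.4805]
can T [ 0.6093 -0.153 ] mean [ 0.6093 -0.153 ]
   len [0.] ang [0.]
can S [ 0.6102 -0.1509] mean [ 0.6102 -0.1509]
   len [0.] ang [0.]
gear T [ 0.6051  0.0415  0.5997 -0.0081  0.5556 -0.0039  0.5603  0.0465] mean [0.5802 0.019 ]
   len [0.0498 0.0443 0.0505 0.045 ] ang [-96.1548 174.5308  84.6933  -6.3668]
gear S [ 0.5612 -0.0013  0.5666  0.0453  0.6051  0.0429  0.5986 -0.006 ] mean
[... 799 characters left out ...]
.8747]
tr T [0.6137 0.1999 0.6179 0.1323 0.5366 0.1261 0.5303 0.1932] mean [0.5746 0.1629]
   len [0.0678 0.0815 0.0674 0.0836] ang [ -86.4511 -175.6453   95.3656    4.6183]
tr S [0.5427 0.1283 0.5407 0.1943 0.619  0.2004 0.6219 0.1317] mean [0.5811 0.1637]
   len [0.066  0.0785 0.0688 0.0792] ang [  91.7827    4.4473  -87.5409 -177.598 ]
shelf T [ 0.6609  0.2381  0.6984 -0.2195  0.421  -0.2417  0.3828  0.2151] mean [ 0.5408 -0.002 ]
   len [0.4592 0.2783 0.4583 0.2791] ang [ -85.3189 -175.4219   94.7883    4.7451]
shelf S [ 0.4205 -0.2404  0.381   0.2164  0.6618  0.2383  0.698  -0.217 ] mean [ 0.5403 -0.0007]
   len [0.4584 0.2816 0.4567 0.2785] ang [  94.9382    4.4666  -85.4507 -175.1731]
```

```bash
cat >> h.py <<'E'
def plan(x,y,z,yawdeg):
    """tool-frame shift (cm) and turn (rad) from the measured pose to a pose pointing down"""
    from scipy.spatial.transform import Rotation as Ro
    s=monitor.get_state(); R=Ro.from_quat(s['tcp_rot']).as_matrix()
    yaw=np.arctan2(R[1,0],R[0,0])
    d=R.T@(np.array([x,y,z])-s['tcp_pos'])*100
    t=-(np.radians(yawdeg)-yaw); t=(t+np.pi)%(2*np.pi)-np.pi
    print('shift',d.round(2),'turn',round(t,3),'| now',s['tcp_pos'].round(4),'yaw',np.degrees(yaw).round(2),'tilt',np.degrees(np.arccos(-R[2,2])).round(2),'F',s['wrist_force'].round(1),'gap',round(s['finger_gap'],4),'t',round(s['clock'],2))
A=np.radians(4.8); EX=np.array([np.cos(A),np.sin(A)]); EY=np.array([-np.sin(A),np.cos(A)]); M0=np.array([.4555,-.0015])
def mat(x,y): return M0+x*EX+y*EY
def tomat(p): d=np.array(p)[:2]-M0; return np.array([d@EX,d@EY])
E
python3 - <<'E'
from h import *
T=snapshot('top');S=snapshot('scene')
for p in [(556,163),(572,268)]: print('binrim',tomat(ray(T,p,.09)))
print('bin S',tomat(ray(S,(95,266),.09)),tomat(ray(S,(92,353),.09)))
print('jar',ray(T,(130,262),.105), tomat(ray(T,(130,262),.105)),ray(S,(481,220),.105))
print('tr mat',tomat((.578,.163)))
print(mat(0,-.1),mat(0,-.045),mat(0,.06))
plan(.6,-.057,.24,13)
E
```

```text
binrim [ 0.23185741 -0.40261835]
binrim [ 0.02763376 -0.40227645]
bin S [ 0.03550295 -0.40824531] [ 0.23445654 -0.40240756]
jar [0.51430617 0.41243629 0.105     ] [0.09323722 0.40756378] [0.52160821 0.41220187 0.105     ]
tr mat [0.13583538 0.15367254]
[ 0.46386778 -0.10114929] [ 0.4592655  -0.04634218] [0.45047933 0.05828957]
shift [-23.73 -52.96  -0.88] turn -1.395 | now [ 0.2058 -0.4829  0.2311] yaw -66.92 tilt 0.02 F [ 0.1 -0.1  0. ] gap 0.0855 t 0.35
```

{"method": "jog_arm", "body": {
  "commands": [
    [[-23.7,-53,-0.9,-1.395],[-23.7,-53,-0.9,-1.395],[-23.7,-53,-0.9,-1.395],[-23.7,-53,-0.9,-1.395],[-23.7,-53,-0.9,-1.395],[-23.7,-53,-0.9,-1.395],[-23.7,-53,-0.9,-1.395],[-23.7,-53,-0.9,-1.395],[-23.7,-53,-0.9,-1.395],[-23.7,-53,-0.9,-1.395],[-23.7,-53,-0.9,-1.395],[-23.7,-53,-0.9,-1.395],[-23.7,-53,-0.9,-1.395],[-23.7,-53,-0.9,-1.395]]
  ],
  "hand": 1
}}

```text
clock: 2.1
tcp_pos: [0.6001, -0.0581, 0.2407]
tcp_rot: [0.994, 0.113, 0.0, 0.0]
wrist_force: [-0.2, 0.1, 0.6]
finger_gap: 0.0853
```

```bash
python3 - <<'E'
from h import *
import cv2
plan(.6,-.057,.104,13)
s=snapshot('wrist'); np.save('w1.npy',s,allow_pickle=True); cv2.imwrite('pics/w1.png',s['pixels'][:,:,::-1])
E
```

```text
shift [ 1.000e-02 -1.200e-01  1.367e+01] turn -0.001 | now [ 0.6001 -0.0581  0.2407] yaw 12.93 tilt 0.03 F [-0.2  0.1  0.6] gap 0.0853 t 2.1
```

View pics/w1.png

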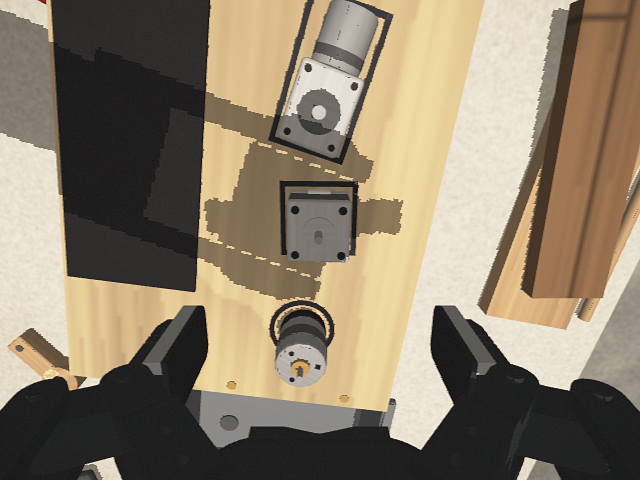

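The wrist view shows all three motors on their outlines (square outline top edge 281–357 at v≈182; round outline 270–334, centre about (302,325); long outline corners (392,14), (341,163), (271,137)).

```bash
python3 - <<'E'
from h import *
np.set_printoptions(precision=4,suppress=True)
s=np.load('w1.npy',allow_pickle=True).item()
import cv2
g=cv2.resize(s['pixels'][160:400,230:430,::-1],None,fx=2.5,fy=2.5,interpolation=cv2.INTER_CUBIC);cv2.imwrite('pics/w1a.png',g)
g=cv2.resize(s['pixels'][0:200,230:430,::-1],None,fx=3,fy=3,interpolation=cv2.INTER_CUBIC);cv2.imwrite('pics/w1b.png',g)
for n,pts,z in [('sq top edge',[(281.5,182),(356.5,183)],.1),('step bolts',[(294,210),(343,210),(347,255),(295,256)],.14),('shaft base',[(318,240)],.14),
 ('round l,r',[(271.5,325),(332.5,325)],.1),('can top',[(301,365)],.15),('long',[(391,14),(340,161),(273,137)],.1),('gear bolts',[(309,68),(355,86),(287,131),(335,148)],.138)]:
    P=np.array([ray(s,p,z)[:2] for p in pts]); print(n,P.reshape(-1),'mean',P.mean(0),[np.linalg.norm(a-b).round(4) for a,b in zip(P,P[1:])], np.degrees(np.arctan2(*(P[1]-P[0])[::-1])) if len(P)>1 else '')
E
```

```text
sq top edge [ 0.5673 -0.036   0.6215 -0.0244] mean [ 0.5944 -0.0302] [np.float64(0.0554)] 12.081654580965719
step bolts [ 0.581  -0.0446  0.612  -0.0376  0.6221 -0.0672  0.5881 -0.0756] mean [ 0.6008 -0.0562] [np.float64(0.0318), np.float64(0.0313), np.float64(0.035)] 12.8448056335329
shaft base [ 0.6007 -0.0611] mean [ 0.6007 -0.0611] [] 
round l,r [ 0.5824 -0.1552  0.6319 -0.1439] mean [ 0.6071 -0.1495] [np.float64(0.0507)] 12.822326253825546
can top [ 0.6089 -0.1518] mean [ 0.6089 -0.1518] [] 
long [ 0.6156  0.0879  0.6058 -0.0116  0.5551 -0.0057] mean [0.5922 0.0235] [np.float64(0.0999), np.float64(0.0509)] -95.63145115068065
gear bolts [ 0.5721  0.0407  0.6009  0.0371  0.5666  0.0028  0.5978 -0.0006] mean [0.5843 0.02  ] [np.float64(0.029), np.float64(0.0485), np.float64(0.0313)] -7.027557922956122
```

View pics/w1a.png

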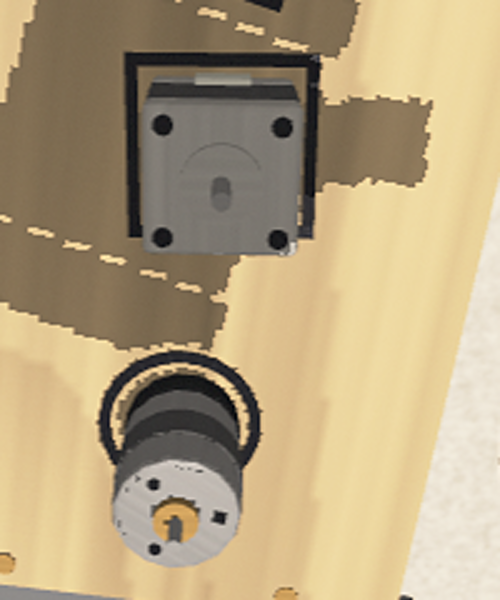

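View pics/w1b.png

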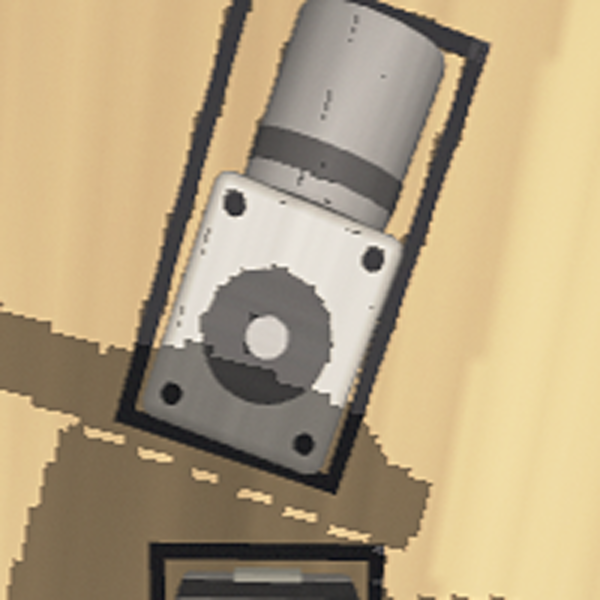

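```bash
python3 - <<'E'
from h import *
s=np.load('w1.npy',allow_pickle=True).item()
# outer edge points of round outline in crop w1a
from scipy.optimize import least_squares
c=[(102,425),(110,395),(128,372),(150,358),(180,352),(212,359),(238,378),(254,402),(259,425)]
P=np.array([ray(s,((u+.5)/2.5-.5+230,(v+.5)/2.5-.5+160),.1)[:2] for u,v in c])
r=least_squares(lambda q:np.hypot(P[:,0]-q[0],P[:,1]-q[1])-q[2],[.607,-.153,.026]);print(r.x,np.abs(r.fun).max())
plan(.6005,-.0565,.104,13)
E
```

```text
[ 0.60788036 -0.15330831  0.02594239] 0.00047548635781231863
shift [ 0.05 -0.14 13.66] turn -0.001 | now [ 0.6002 -0.0579  0.2406] yaw 12.94 tilt 0.03 F [-0.1  0.1 -0.1] gap 0.0853 t 2.15
```

{"method": "jog_arm", "body": {
  "commands": [
    [[0,-0.1,4,0],[0,-0.1,8,0],[0,-0.1,11,0],[0,-0.1,13,0],[0,-0.1,13.6,0],[0,-0.1,13.6,0]]
  ]
}}

```text
clock: 2.9
tcp_pos: [0.6007, -0.0564, 0.1051]
tcp_rot: [0.994, 0.113, 0.001, 0.0]
wrist_force: [0.5, -0.1, -0.0]
finger_gap: 0.0852
```

{"method": "jog_arm", "body": {
  "commands": [
    [[0,0,0,0],[0,0,0,0],[0,0,0,0],[0,0,0,0],[0,0,0,0],[0,0,0,0]]
  ],
  "hand": 0
}}

```text
clock: 3.65
tcp_pos: [0.6007, -0.0564, 0.1053]
tcp_rot: [0.994, 0.113, 0.001, 0.0]
wrist_force: [-0.4, -0.3, 6.1]
finger_gap: 0.0412
```

{"method": "jog_arm", "body": {
  "commands": [
    [[0,0,-1,0],[0,0,-3,0],[0,0,-5,0],[-1.5,-0.5,-6,0],[-4.5,-1.4,-6,0],[-8,-2.4,-6,0],[-11,-3.4,-6,0],[-13,-4,-6,0],[-13.5,-4.2,-6,0],[-13.5,-4.2,-6,0],[-13.5,-4.2,-6,0],[-13.5,-4.2,-3.5,0],[-13.5,-4.2,-2,0],[-13.5,-4.2,-1.2,0],[-13.5,-4.2,-0.7,0],[-13.5,-4.2,-0.4,0],[-13.5,-4.2,-0.4,0]]
  ]
}}

```text
clock: 5.78
tcp_pos: [0.4595, -0.0457, 0.1087]
tcp_rot: [0.994, 0.113, 0.0, 0.0]
wrist_force: [0.3, 0.5, -3.3]
finger_gap: 0.0414
```

```bash
python3 - <<'E'
from h import *
import cv2
plan(*mat(0,-.045),.108,13)
s=snapshot('scene'); cv2.imwrite('pics/s2.png',cv2.resize(s['pixels'][150:330,170:420,::-1],None,fx=3.2,fy=3.2))
E
```

```text
shift [-0.04  0.05  0.07] turn 0.0 | now [ 0.4595 -0.0457  0.1087] yaw 13.01 tilt 0.04 F [ 0.3  0.5 -3.3] gap 0.0414 t 5.78
```

View pics/s2.png

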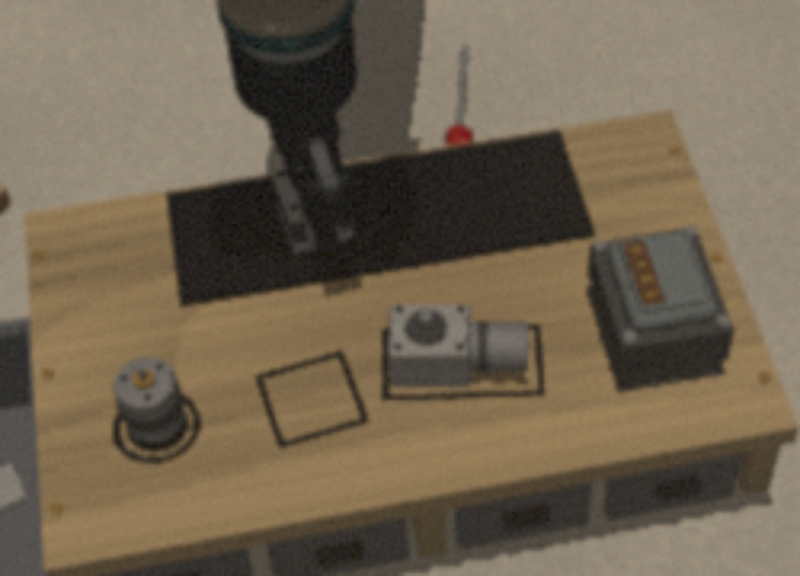

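Picture: the stepper is held over the mat at about (320,240), and the empty square outline is clear at (312,398). Releasing it.

{"method": "jog_arm", "body": {
  "commands": [
    [[0,0,0.1,0],[0,0,0.1,0],[0,0,0.1,0],[0,0,0.1,0],[0,0,-1,0],[0,0,-4,0],[0,0,-8,0],[0,0,-9,0],[0,0,-9,0]]
  ],
  "hand": 1
}}

```text
clock: 6.95
tcp_pos: [0.4595, -0.0457, 0.1989]
tcp_rot: [0.994, 0.113, 0.001, 0.0]
wrist_force: [-0.4, 0.2, -0.7]
finger_gap: 0.0854
```

```bash
python3 - <<'E'
from h import *
plan(.584,.0375,.20,-5.8)
E
```

```text
shift [14.   -5.31 -0.1 ] turn 0.328 | now [ 0.4595 -0.0457  0.1989] yaw 13.0 tilt 0.08 F [-0.4  0.2 -0.7] gap 0.0854 t 6.95
```

{"method": "jog_arm", "body": {
  "commands": [
    [[5,-2,0,0.1],[10,-3.8,0,0.25],[14,-5.3,0,0.328],[14,-5.3,0,0.328],[14,-5.3,0,0.328],[14,-5.3,3,0.328],[14,-5.3,6,0.328],[14,-5.3,8.5,0.328],[14,-5.3,9.5,0.328],[14,-5.3,9.5,0.328]]
  ]
}}

```text
clock: 8.2
tcp_pos: [0.5833, 0.037, 0.1033]
tcp_rot: [0.999, -0.051, -0.0, 0.0]
wrist_force: [-0.0, 0.4, 0.4]
finger_gap: 0.0853
```

```bash
python3 - <<'E'
from h import *
import cv2
plan(.584,.0375,.103,-5.8)
s=snapshot('wrist'); cv2.imwrite('pics/w3.png',s['pixels'][:,:,::-1])
E
```

```text
shift [ 0.07 -0.05  0.03] turn -0.0 | now [0.5833 0.037  0.1033] yaw -5.81 tilt 0.03 F [-0.   0.4  0.4] gap 0.0853 t 8.2
```

View pics/w3.png

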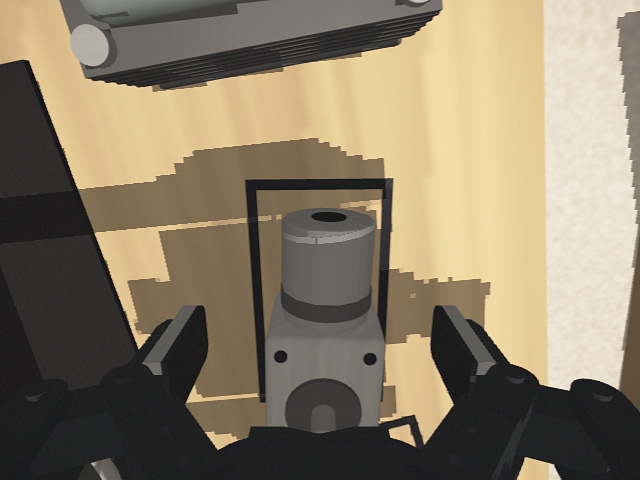

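{"method": "jog_arm", "body": {
  "commands": [
    [[0,0,0,0],[0,0,0,0],[0,0,0,0],[0,0,0,0],[0,0,0,0],[0,0,0,0]]
  ],
  "hand": 0
}}

```text
clock: 9.0
tcp_pos: [0.5843, 0.0375, 0.1043]
tcp_rot: [0.999, -0.05, 0.001, -0.0]
wrist_force: [-0.1, 0.9, 5.6]
finger_gap: 0.0394
```

{"method": "jog_arm", "body": {
  "commands": [
    [[0,0,-1,0],[0,0,-3,0],[0,0,-5,0],[-1.5,0,-6,0],[-4.5,-0.3,-6,0],[-8,-0.5,-6,0],[-11,-0.7,-6,0],[-13,-0.8,-6,0],[-13.5,-0.8,-6,0],[-13.5,-0.8,-6,0],[-13.5,-0.8,-6,0],[-13.5,-0.8,-3.5,0],[-13.5,-0.8,-2,0],[-13.5,-0.8,-1.2,0],[-13.5,-0.8,-0.7,0],[-13.5,-0.8,-0.4,0],[-13.5,-0.8,-0.4,0]]
  ]
}}

```text
clock: 11.12
tcp_pos: [0.4505, 0.059, 0.1076]
tcp_rot: [0.999, -0.05, 0.0, 0.0]
wrist_force: [1.1, 0.4, -3.8]
finger_gap: 0.0393
```

```bash
python3 - <<'E'
from h import *
import cv2
plan(*mat(0,.06),.1063,-5.8)
s=snapshot('wrist'); cv2.imwrite('pics/w4.png',s['pixels'][:,:,::-1])
E
```

```text
shift [0.01 0.07 0.13] turn 0.0 | now [0.4505 0.059  0.1076] yaw -5.78 tilt 0.04 F [ 1.1  0.4 -3.8] gap 0.0393 t 11.12
```

View pics/w4.png

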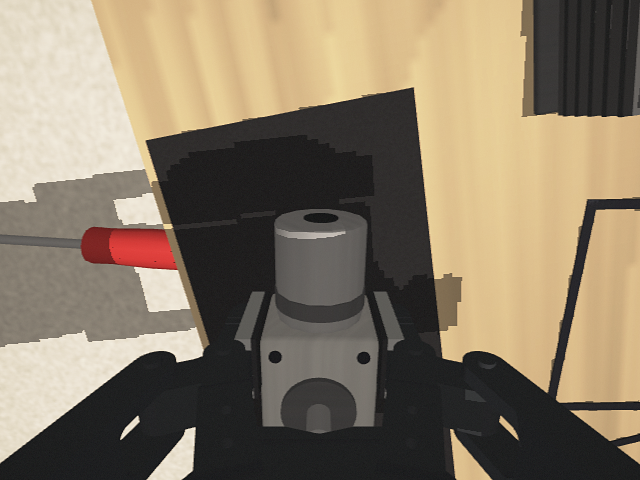

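The gear motor sits level between the pads at (320,340), over the mat. I'll lower it slightly, release it and rise.

{"method": "jog_arm", "body": {
  "commands": [
    [[0,0,0.05,0],[0,0,0.05,0],[0,0,0.05,0],[0,0,0.05,0],[0,0,-1,0],[0,0,-4,0],[0,0,-8,0],[0,0,-9,0],[0,0,-9,0]]
  ],
  "hand": 1
}}

```text
clock: 12.3
tcp_pos: [0.4505, 0.059, 0.1979]
tcp_rot: [0.999, -0.05, 0.001, -0.0]
wrist_force: [0.8, 0.2, 1.1]
finger_gap: 0.0856
```

```bash
python3 - <<'E'
from h import *
plan(.6093,-.1518,.22,5)
plan(.6093,-.1518,.108,5)
E
```

```text
shift [17.93 19.38 -2.19] turn -0.188 | now [0.4505 0.059  0.1979] yaw -5.79 tilt 0.08 F [0.8 0.2 1.1] gap 0.0856 t 12.3
shift [17.91 19.38  9.01] turn -0.188 | now [0.4505 0.059  0.1979] yaw -5.79 tilt 0.08 F [0.8 0.2 1.1] gap 0.0856 t 12.3
```

{"method": "jog_arm", "body": {
  "commands": [
    [[4,4,-1,-0.05],[8,8.5,-1,-0.1],[12,13,-1,-0.188],[16,17,-1,-0.188],[17.9,19.4,-1,-0.188],[17.9,19.4,-1,-0.188],[17.9,19.4,-1,-0.188],[17.9,19.4,2,-0.188],[17.9,19.4,5,-0.188],[17.9,19.4,8,-0.188],[17.9,19.4,9,-0.188],[17.9,19.4,9,-0.188]]
  ]
}}

```text
clock: 13.8
tcp_pos: [0.6085, -0.1513, 0.1074]
tcp_rot: [0.999, 0.044, -0.0, -0.0]
wrist_force: [0.3, -0.0, 0.0]
finger_gap: 0.0852
```

{"method": "jog_arm", "body": {
  "commands": [
    [[0,0,0,0],[0,0,0,0],[0,0,0,0],[0,0,0,0],[0,0,0,0],[0,0,0,0]]
  ],
  "hand": 0
}}

```text
clock: 14.55
tcp_pos: [0.6093, -0.1522, 0.1085]
tcp_rot: [0.999, 0.043, 0.001, 0.0]
wrist_force: [-0.8, -0.4, 5.6]
finger_gap: 0.0368
```

```bash
python3 - <<'E'
from h import *
plan(*mat(0,-.1),.113,5)
E
```

```text
shift [-14.04  -6.35  -0.48] turn -0.0 | now [ 0.6093 -0.1522  0.1085] yaw 4.98 tilt 0.11 F [-0.8 -0.4  5.6] gap 0.0368 t 14.55
```

{"method": "jog_arm", "body": {
  "commands": [
    [[0,0,-1,0],[0,0,-3,0],[0,0,-5,0],[-1.5,-0.7,-6,0],[-4.5,-2,-6,0],[-8,-3.7,-6,0],[-11,-5,-6,0],[-13,-6,-6,0],[-14,-6.4,-6,0],[-14,-6.4,-6,0],[-14,-6.4,-6,0],[-14,-6.4,-3.5,0],[-14,-6.4,-2,0],[-14,-6.4,-1.2,0],[-14,-6.4,-0.7,0],[-14,-6.4,-0.4,0],[-14,-6.4,-0.4,0]]
  ]
}}

```text
clock: 16.68
tcp_pos: [0.464, -0.1005, 0.1117]
tcp_rot: [0.999, 0.043, 0.0, 0.0]
wrist_force: [-0.1, -0.2, -2.5]
finger_gap: 0.0366
```

```bash
python3 - <<'E'
from h import *
import cv2
plan(*mat(0,-.1),.1115,5)
s=snapshot('wrist'); cv2.imwrite('pics/w5.png',s['pixels'][:,:,::-1])
E
```

```text
shift [-0.02  0.06  0.02] turn -0.0 | now [ 0.464  -0.1005  0.1117] yaw 4.98 tilt 0.05 F [-0.1 -0.2 -2.5] gap 0.0366 t 16.68
```

View pics/w5.png

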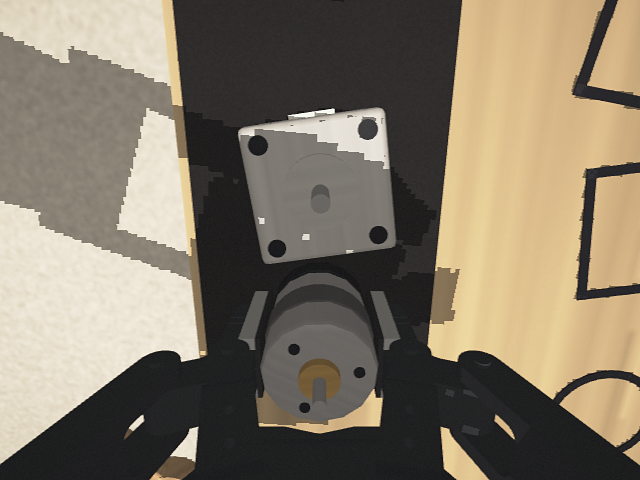

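{"method": "jog_arm", "body": {
  "commands": [
    [[0,0,0,0],[0,0,0,0],[0,0,0,0],[0,0,0,0],[0,0,-1,0],[0,0,-4,0],[0,0,-8,0],[0,0,-11,0],[0,0,-11,0]]
  ],
  "hand": 1
}}

```text
clock: 17.85
tcp_pos: [0.4649, -0.1008, 0.2247]
tcp_rot: [0.999, 0.043, 0.003, 0.001]
wrist_force: [-0.5, 0.6, -0.2]
finger_gap: 0.0853
```

```bash
python3 - <<'E'
from h import *
plan(*mat(.136,.10),.24,4.8)
E
```

```text
shift [ 13.57 -19.92  -1.5 ] turn 0.003 | now [ 0.4649 -0.1008  0.2247] yaw 4.99 tilt 0.35 F [-0.5  0.6 -0.2] gap 0.0853 t 17.85
```

{"method": "jog_arm", "body": {
  "commands": [
    [[3.4,-5,-0.5,0],[6.8,-10,-1,0],[10,-15,-1.5,0],[13.6,-19.9,-1.5,0.003],[13.6,-19.9,-1.5,0.003],[13.6,-19.9,-1.5,0.003],[13.6,-19.9,-1.5,0.003]]
  ],
  "hand": 0.45
}}

```text
clock: 18.73
tcp_pos: [0.5816, 0.1085, 0.2365]
tcp_rot: [0.999, 0.041, 0.0, 0.0]
wrist_force: [0.3, -0.3, 0.5]
finger_gap: 0.0386
```

```bash
python3 - <<'E'
from h import *
import cv2
plan(*mat(.136,.212),.24,4.8)
s=snapshot('wrist'); np.save('w6.npy',s,allow_pickle=True);cv2.imwrite('pics/w6.png',s['pixels'][:,:,::-1])
s=snapshot('top'); cv2.imwrite('pics/t6.png',s['pixels'][:,:,::-1])
E
```

```text
shift [  0.1  -11.3   -0.35] turn -0.001 | now [0.5816 0.1085 0.2365] yaw 4.73 tilt 0.02 F [ 0.3 -0.3  0.5] gap 0.0386 t 18.73
```

View pics/w6.png

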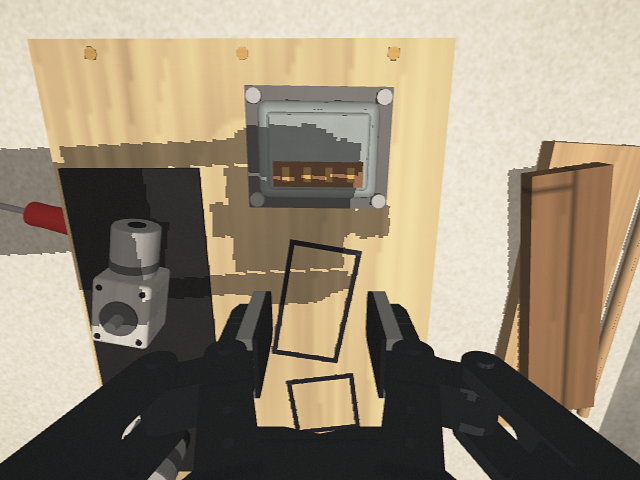

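View pics/t6.png

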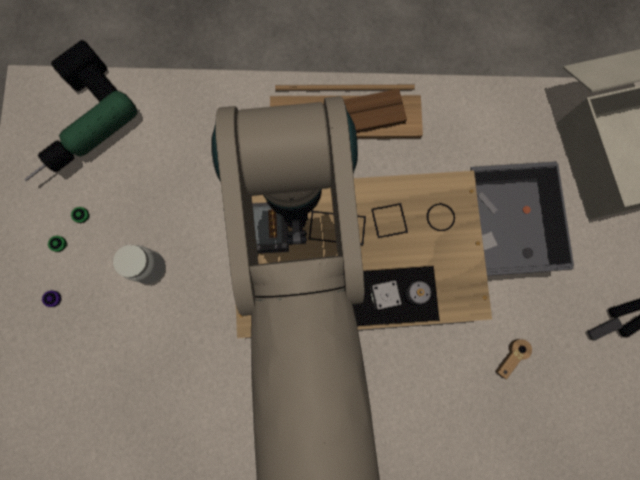

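The wrist view shows the transformer (plate corners (245,87), (393,88), (388,209), (249,206)), the gear motor on the mat, and the empty outlines. The stepper and can motor stand on the mat in the top view.

```bash
python3 - <<'E'
from h import *
np.set_printoptions(precision=4,suppress=True)
s=np.load('w6.npy',allow_pickle=True).item()
for z in (.148,.156,.164):
    P=np.array([tomat(ray(s,p,z)) for p in [(245,87),(393,88),(388,209),(249,206)]]);print(z,P.reshape(-1),P.mean(0),[np.linalg.norm(P[i]-P[i-1]).round(4) for i in range(4)])
P=np.array([ray(s,p,.1)[:2] for p in [(292,241.5),(358.5,253),(336,360),(275,351)]]);print('long',P.mean(0),np.degrees(np.arctan2(*(P[0]-P[3])[::-1])),[np.linalg.norm(P[i]-P[i-1]).round(4) for i in range(4)])
plan(*mat(.136,.214),.24,4.8)
E
```

```text
0.148 [0.0941 0.1904 0.1771 0.1897 0.1779 0.12   0.0925 0.1221] [0.1354 0.1556] [np.float64(0.0683), np.float64(0.083), np.float64(0.0697), np.float64(0.0855)]
0.156 [0.0955 0.1899 0.1757 0.1892 0.1764 0.1219 0.0939 0.124 ] [0.1354 0.1563] [np.float64(0.066), np.float64(0.0801), np.float64(0.0673), np.float64(0.0825)]
0.164 [0.097  0.1895 0.1742 0.1888 0.175  0.1239 0.0954 0.1259] [0.1354 0.157 ] [np.float64(0.0636), np.float64(0.0773), np.float64(0.0649), np.float64(0.0796)]
long [0.5846 0.0395] 85.10708145284771 [np.float64(0.0982), np.float64(0.0519), np.float64(0.0976), np.float64(0.052)]
shift [  0.09 -11.49  -0.32] turn -0.001 | now [0.5817 0.1085 0.2368] yaw 4.72 tilt 0.05 F [-0.4 -1.   0.2] gap 0.0386 t 18.82
```

{"method": "jog_arm", "body": {
  "commands": [
    [[0,-4,0,0],[0,-8,0,0],[0,-11.6,0,0],[0,-11.6,0,0],[0,-11.6,0,0],[0,-11.6,4,0],[0,-11.6,8,0],[0,-11.6,11,0],[0,-11.6,12.1,0],[0,-11.6,12.1,0]]
  ]
}}

```text
clock: 20.08
tcp_pos: [0.5724, 0.2244, 0.1155]
tcp_rot: [0.999, 0.041, -0.0, 0.0]
wrist_force: [-0.2, 0.6, 0.0]
finger_gap: 0.0389
```

```bash
python3 - <<'E'
from h import *
import cv2
plan(*mat(.1355,.19),.116,4.8)
s=snapshot('wrist'); cv2.imwrite('pics/w7.png',s['pixels'][:,:,::-1])
s=snapshot('scene'); cv2.imwrite('pics/s7.png',cv2.resize(s['pixels'][130:330,240:490,::-1],None,fx=3,fy=3))
E
```

```text
shift [ 0.01  2.53 -0.05] turn -0.001 | now [0.5724 0.2244 0.1155] yaw 4.75 tilt 0.01 F [-0.2  0.6  0. ] gap 0.0389 t 20.07
```

View pics/s7.png

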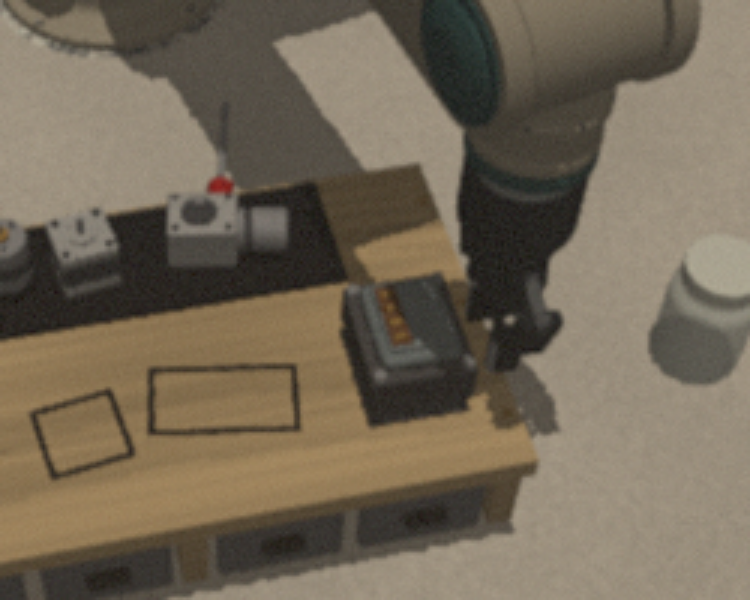

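Fingers stand behind the transformer, clear of the jar. Starting the push gently.

{"method": "jog_arm", "body": {
  "commands": [
    [[0,0.4,0,0],[0,0.8,0,0],[0,1.2,0,0],[0,1.6,0,0],[0,2.1,0,0],[0,2.7,0,0],[0,3.4,0,0],[0,4.1,0,0],[0,4.8,0,0],[0,5.5,0,0],[0,6.2,0,0],[0,7,0,0],[0,7.8,0,0],[0,8.6,0,0],[0,9.4,0,0],[0,10,0,0]]
  ]
}}

```text
clock: 22.18
tcp_pos: [0.5803, 0.1278, 0.1155]
tcp_rot: [0.999, 0.043, 0.0, -0.002]
wrist_force: [-0.7, 10.5, 1.0]
finger_gap: 0.0385
```

```bash
python3 - <<'E'
from h import *
import cv2
print(tomat(monitor.get_state()['tcp_pos'])); plan(*mat(.1355,-.10),.116,4.8)
s=snapshot('wrist'); cv2.imwrite('pics/w8.png',s['pixels'][:,:,::-1])
s=snapshot('scene'); cv2.imwrite('pics/s8.png',cv2.resize(s['pixels'][130:330,170:420,::-1],None,fx=3,fy=3))
E
```

```text
[0.1351902 0.1184155]
shift [-2.000e-02  2.184e+01 -1.400e-01] turn 0.002 | now [0.5803 0.1278 0.1155] yaw 4.93 tilt 0.25 F [-0.7 10.5  1. ] gap 0.0385 t 22.18
```

View pics/s8.png

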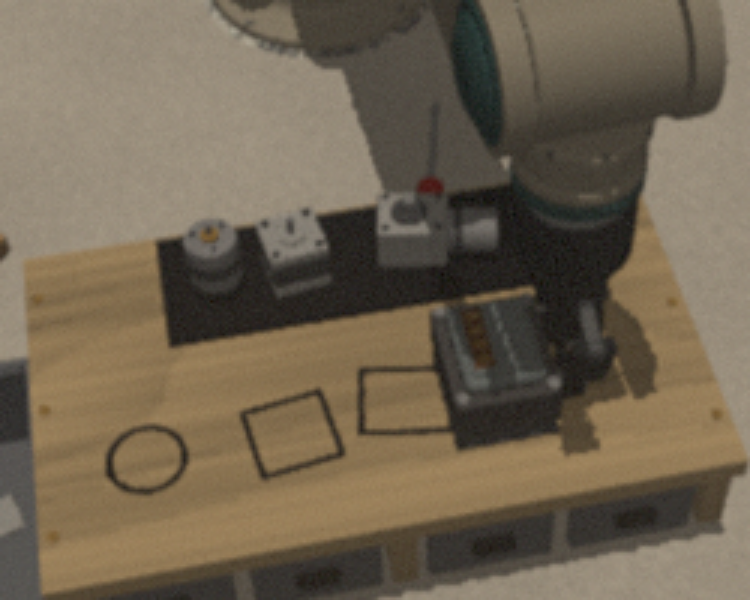

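View pics/w8.png

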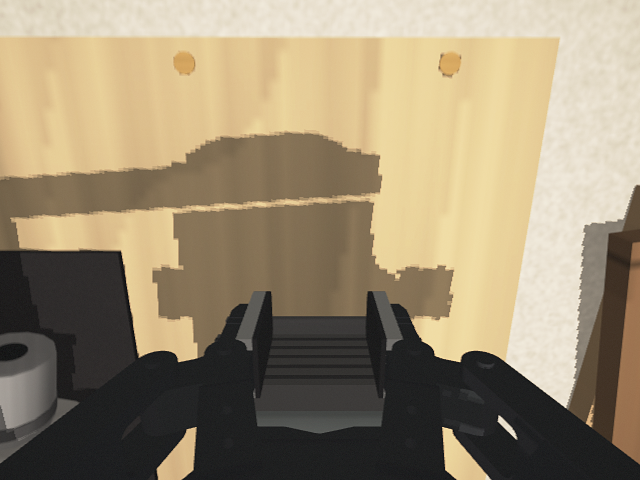

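The transformer slides straight at 10 N of push, and the motors are untouched. Continuing.

{"method": "jog_arm", "body": {
  "commands": [
    [[0,0.8,0,0],[0,1.8,0,0],[0,2.8,0,0],[0,3.8,0,0],[0,4.8,0,0],[0,5.8,0,0],[0,6.8,0,0],[0,7.8,0,0],[0,8.8,0,0],[0,9.8,0,0],[0,10.8,0,0],[0,11.8,0,0],[0,12.8,0,0],[0,13.8,0,0],[0,14.8,0,0],[0,15.8,0,0],[0,16.8,0,0],[0,17.8,0,0],[0,18.8,0,0],[0,19.5,0,0]]
  ]
}}

```text
clock: 24.78
tcp_pos: [0.597, -0.0664, 0.1155]
tcp_rot: [0.999, 0.043, 0.0, -0.002]
wrist_force: [-1.3, 12.4, 2.5]
finger_gap: 0.0384
```

```bash
python3 - <<'E'
from h import *
import cv2
print(tomat(monitor.get_state()['tcp_pos'])); plan(*mat(.1355,-.19),.116,4.8)
s=snapshot('scene'); cv2.imwrite('pics/s9.png',cv2.resize(s['pixels'][150:350,90:340,::-1],None,fx=3,fy=3))
E
```

```text
[ 0.13554212 -0.07647556]
shift [-0.03 11.35 -0.1 ] turn 0.002 | now [ 0.597  -0.0664  0.1155] yaw 4.93 tilt 0.27 F [-1.3 12.4  2.5] gap 0.0384 t 24.77
```

View pics/s9.png

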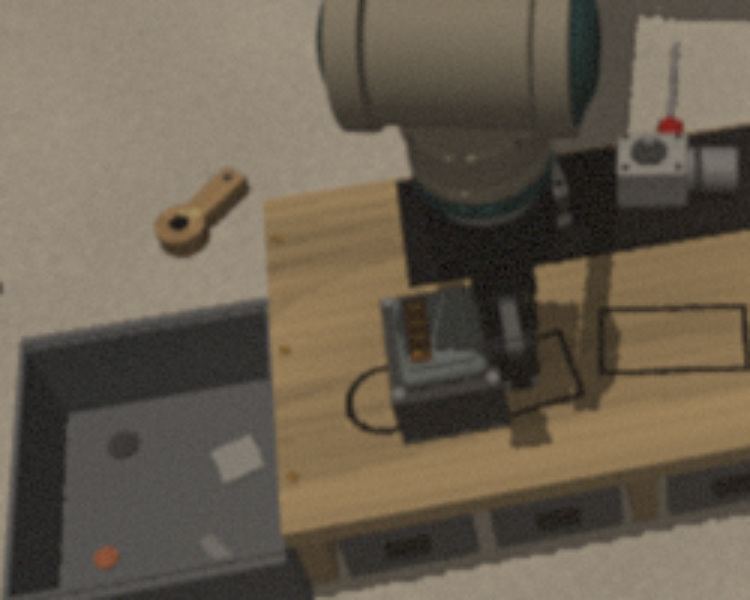

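{"method": "jog_arm", "body": {
  "commands": [
    [[0,0.8,0,0],[0,1.8,0,0],[0,2.8,0,0],[0,3.8,0,0],[0,4.8,0,0],[0,5.8,0,0],[0,6.8,0,0],[0,7.8,0,0],[0,8.8,0,0],[0,9.6,0,0],[0,10.2,0,0],[0,10.8,0,0],[0,11.4,0,0],[0,12,0,0],[0,12.6,0,0],[0,13.2,0,0],[0,13.8,0,0],[0,14,0,0],[0,14,0,0]]
  ]
}}

```text
clock: 27.2
tcp_pos: [0.6086, -0.2085, 0.115]
tcp_rot: [0.999, 0.042, -0.0, -0.0]
wrist_force: [0.3, -0.0, 0.5]
finger_gap: 0.0383
```

```bash
python3 - <<'E'
from h import *
import cv2
print(tomat(monitor.get_state()['tcp_pos'])); plan(*mat(.1355,-.19),.116,4.8)
s=snapshot('scene'); cv2.imwrite('pics/s10.png',cv2.resize(s['pixels'][150:370,80:330,::-1],None,fx=2.7,fy=2.7))
s=snapshot('top'); cv2.imwrite('pics/t10.png',s['pixels'][:,:,::-1])
E
```

```text
[ 0.13521282 -0.21912321]
shift [ 0.03 -2.91 -0.1 ] turn -0.0 | now [ 0.6086 -0.2085  0.115 ] yaw 4.79 tilt 0.02 F [ 0.3 -0.   0.5] gap 0.0383 t 27.2
```

View pics/s10.png

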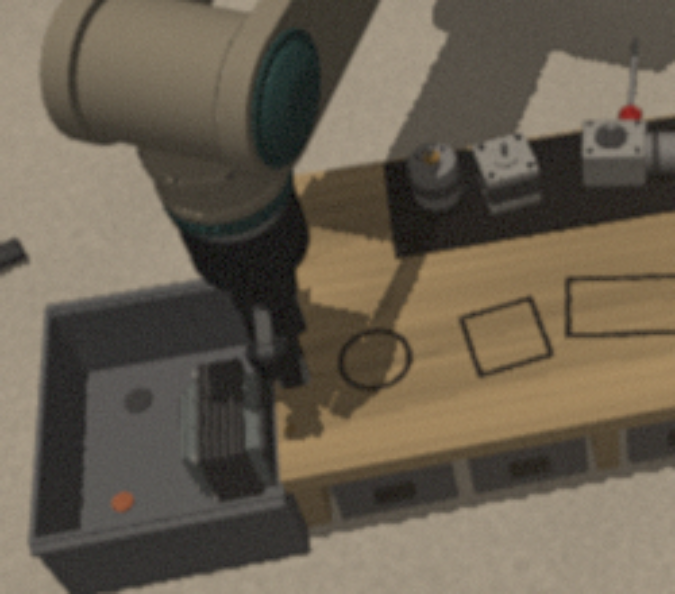

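View pics/t10.png

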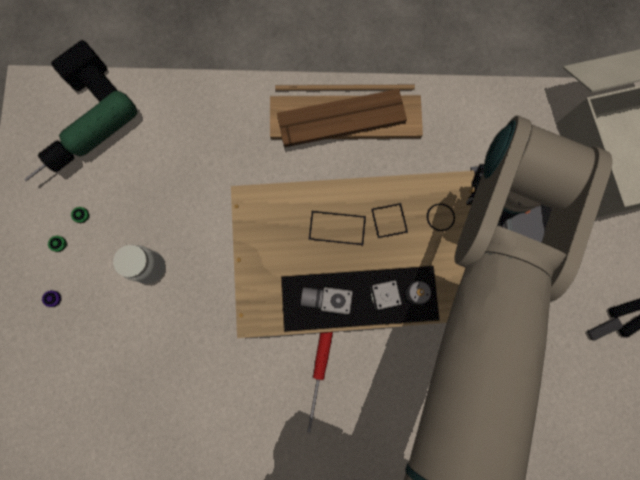

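The transformer lies on its side in the bin at (225,420), and all motors stand on the mat. Next, back to the can motor.

```bash
python3 - <<'E'
from h import *
plan(.57,-.10,.30,5)
E
```

```text
shift [ -2.95 -11.11 -18.48] turn -0.003 | now [ 0.6087 -0.2082  0.1152] yaw 4.81 tilt 0.01 F [0.  0.7 0.2] gap 0.0383 t 27.3
```

{"method": "jog_arm", "body": {
  "commands": [
    [[0,0,-4,0],[0,0,-9,0],[-1,-4,-14,0],[-2,-8,-18,0],[-3,-11,-18.5,0],[-3,-11,-18.5,0],[-3,-11,-18.5,0],[-3,-11,-18.5,0]]
  ],
  "hand": 1
}}

```text
clock: 28.3
tcp_pos: [0.5696, -0.102, 0.2992]
tcp_rot: [0.999, 0.041, -0.001, -0.0]
wrist_force: [-0.7, 0.5, -1.3]
finger_gap: 0.0853
```

```bash
python3 - <<'E'
from h import *
import cv2
plan(.464,-.1005,.24,5)
s=snapshot('wrist'); np.save('w11.npy',s,allow_pickle=True);cv2.imwrite('pics/w11.png',s['pixels'][:,:,::-1])
s=snapshot('top'); np.save('t11.npy',s,allow_pickle=True); cv2.imwrite('pics/t11.png',cv2.resize(s['pixels'][165:345,225:495,::-1],None,fx=2.95,fy=2.95,interpolation=cv2.INTER_CUBIC))
E
```

```text
shift [-10.5   -1.02   5.94] turn -0.004 | now [ 0.5696 -0.102   0.2992] yaw 4.75 tilt 0.1 F [-0.7  0.5 -1.3] gap 0.0853 t 28.3
```

View pics/w11.png

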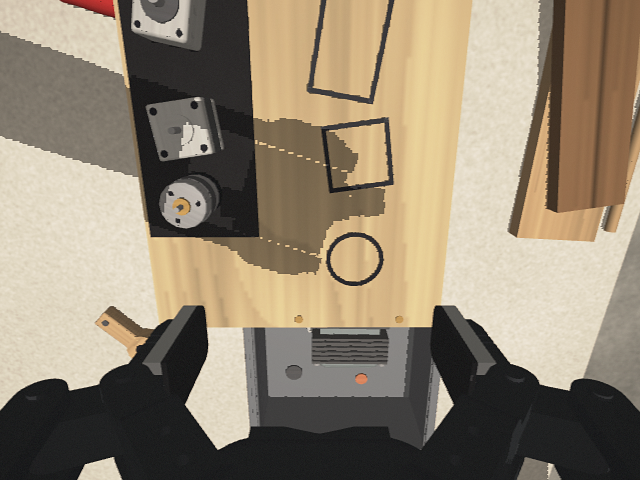

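View pics/t11.png

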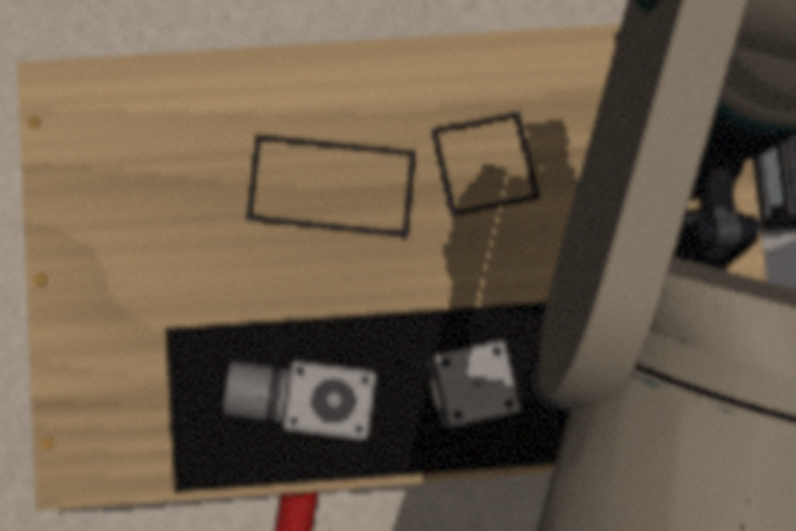

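The wrist view shows the round outline centred at (355,259), the square outline's corners, and the transformer low in the bin at (350,345).

```bash
python3 - <<'E'
from h import *
np.set_printoptions(precision=4,suppress=True)
s=np.load('w11.npy',allow_pickle=True).item();T=np.load('t11.npy',allow_pickle=True).item()
top=lambda u,v: ((u+.5)/2.95-.5+225,(v+.5)/2.95-.5+165)
def show(n,s,pts,z):
    P=np.array([ray(s,p,z)[:2] for p in pts]);c=P.mean(0);print(n,c,'ang',[np.degrees(np.arctan2(*(P[i]-P[i-1])[::-1])).round(1) for i in range(len(P))])
show('round W',s,[(355,259)],.1)
show('round W lr',s,[(328,259),(382.5,259),(355,233),(355,285)],.1)
show('sq W',s,[(323.5,128.5),(387.5,120),(391.5,183),(331.5,190.5)],.1)
show('sq T',T,[top(*p) for p in [(434,129),(518,115),(537,196),(454,212)]],.1)
show('long T',T,[top(*p) for p in [(258,137),(413,152),(406,235),(250,217)]],.1)
show('can W',s,[(181,208)],.153)
show('can W orange',s,[(181,207)],.153)
show('step W',s,[(154.5,111),(205,106),(211,152),(163,155)],.143)
show('step T',T,[top(*p) for p in [(432,352),(507,341),(520,408),(447,425)]],.143)
show('gear T bolts',T,[top(*p) for p in [(299,370),(367,379),(359,429),(291,422)]],.141)
print('tr in bin', tomat(ray(s,(350,350),.07)))
E
```

```text
round W [ 0.6083 -0.1533] ang [np.float64(0.0)]
round W lr [ 0.6085 -0.1536] ang [np.float64(139.1), np.float64(4.7), np.float64(140.8), np.float64(-83.7)]
sq W [ 0.6008 -0.0577] ang [np.float64(102.5), np.float64(12.0), np.float64(-78.5), np.float64(-168.1)]
sq T [ 0.6006 -0.0578] ang [np.float64(13.1), np.float64(-79.4), np.float64(-167.7), np.float64(101.9)]
long T [0.5848 0.0392] ang [np.float64(-4.6), np.float64(-94.7), np.float64(175.2), np.float64(84.2)]
can W [ 0.4636 -0.1027] ang [np.float64(0.0)]
can W orange [ 0.4636 -0.1019] ang [np.float64(0.0)]
step W [ 0.4634 -0.046 ] ang [np.float64(99.0), np.float64(10.0), np.float64(-82.5), np.float64(-171.8)]
step T [ 0.4611 -0.0447] ang [np.float64(11.5), np.float64(-80.9), np.float64(-169.6), np.float64(103.6)]
gear T bolts [0.4492 0.0414] ang [np.float64(-8.1), np.float64(-96.7), np.float64(171.1), np.float64(84.9)]
tr in bin [ 0.1398 -0.2841]
```

{"method": "jog_arm", "body": {
  "commands": [
    [[-5,-0.5,2,0],[-10.5,-1,5,0],[-10.5,-1,5,0],[-10.5,-1,5,0],[-10.5,-1,5,0],[-10.5,-1,9,0],[-10.5,-1,13,0],[-10.5,-1,16.5,0],[-10.5,-1,18.2,0],[-10.5,-1,18.7,0],[-10.5,-1,18.7,0]]
  ]
}}

```text
clock: 29.78
tcp_pos: [0.465, -0.1002, 0.1145]
tcp_rot: [0.999, 0.042, 0.001, 0.0]
wrist_force: [-0.1, -0.8, 0.2]
finger_gap: 0.0854
```

{"method": "jog_arm", "body": {
  "commands": [
    [[0,0,0,0],[0,0,0,0],[0,0,0,0],[0,0,0,0],[0,0,0,0],[0,0,0,0]]
  ],
  "hand": 0
}}

```text
clock: 30.52
tcp_pos: [0.4645, -0.1001, 0.1141]
tcp_rot: [0.999, 0.042, 0.001, 0.0]
wrist_force: [-1.5, 0.6, 6.2]
finger_gap: 0.037
```

```bash
python3 - <<'E'
from h import *
plan(.6083,-.1533,.109,5)
E
```

```text
shift [13.89  6.5   0.53] turn -0.003 | now [ 0.4645 -0.1001  0.1141] yaw 4.81 tilt 0.07 F [-1.5  0.6  6.2] gap 0.037 t 30.52
```

{"method": "jog_arm", "body": {
  "commands": [
    [[0,0,-1,0],[0,0,-3,0],[0,0,-5,0],[1.5,0.7,-6,0],[4.5,2,-6,0],[8,3.7,-6,0],[11,5,-6,0],[13,6,-6,0],[13.9,6.5,-6,0],[13.9,6.5,-6,0],[13.9,6.5,-6,0],[13.9,6.5,-3.5,0],[13.9,6.5,-2,0],[13.9,6.5,-1,0],[13.9,6.5,-0.4,0],[13.9,6.5,0.1,0],[13.9,6.5,0.1,0],[13.9,6.5,0.1,0]]
  ]
}}

```text
clock: 32.78
tcp_pos: [0.6083, -0.1532, 0.1128]
tcp_rot: [0.999, 0.042, 0.0, 0.0]
wrist_force: [0.4, -0.4, -2.1]
finger_gap: 0.0372
```

```bash
python3 - <<'E'
from h import *
import cv2
plan(.6083,-.1533,.1111,5)
s=snapshot('scene'); cv2.imwrite('pics/s12.png',cv2.resize(s['pixels'][200:320,170:320,::-1],None,fx=4,fy=4,interpolation=cv2.INTER_CUBIC))
E
```

```text
shift [-0.    0.01  0.17] turn -0.003 | now [ 0.6083 -0.1532  0.1128] yaw 4.81 tilt 0.05 F [ 0.4 -0.4 -2.1] gap 0.0372 t 32.77
```

View pics/s12.png

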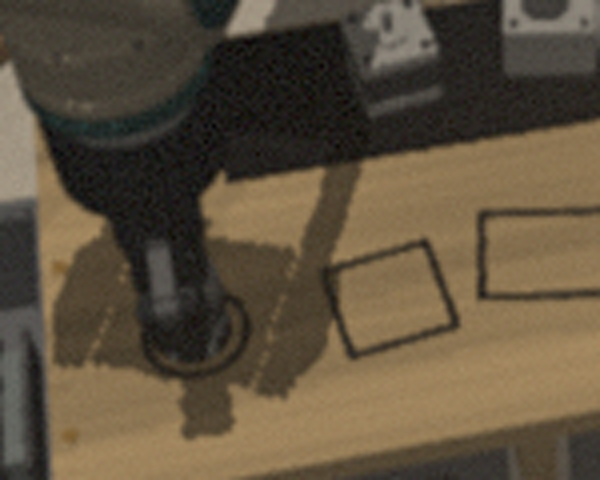

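The can motor hangs just above its outline. I'll lower it the last 1.5 mm, then release it.

{"method": "jog_arm", "body": {
  "commands": [
    [[0,0,0.1,0],[0,0,0.15,0],[0,0,0.15,0]]
  ]
}}

```text
clock: 33.2
tcp_pos: [0.6082, -0.1531, 0.1112]
tcp_rot: [0.999, 0.042, 0.0, 0.0]
wrist_force: [-1.1, -0.3, 0.3]
finger_gap: 0.0367
```

{"method": "jog_arm", "body": {
  "commands": [
    [[0,0,0,0],[0,0,0,0],[0,0,0,0],[0,0,0,0],[0,0,-1,0],[0,0,-4,0],[0,0,-8,0],[0,0,-11,0],[0,0,-11,0]]
  ],
  "hand": 1
}}

```text
clock: 34.33
tcp_pos: [0.6092, -0.1534, 0.2249]
tcp_rot: [0.999, 0.042, 0.003, 0.001]
wrist_force: [0.6, 0.1, -0.2]
finger_gap: 0.0853
```

```bash
python3 - <<'E'
from h import *
plan(.4595,-.0457,.22,13)
plan(.4595,-.0457,.109,13)
E
```

```text
shift [-14.02 -11.99   0.37] turn -0.143 | now [ 0.6092 -0.1534  0.2249] yaw 4.82 tilt 0.4 F [ 0.6  0.1 -0.2] gap 0.0853 t 34.33
shift [-14.09 -12.02  11.47] turn -0.143 | now [ 0.6092 -0.1534  0.2249] yaw 4.82 tilt 0.4 F [ 0.6  0.1 -0.2] gap 0.0853 t 34.33
```

{"method": "jog_arm", "body": {
  "commands": [
    [[-4,-3.5,0,-0.05],[-8,-7,0,-0.1],[-12,-10.5,0,-0.143],[-13.9,-12,0,-0.143],[-13.9,-12,0,-0.143],[-13.9,-12,0,-0.143],[-13.9,-12,4,-0.143],[-13.9,-12,8,-0.143],[-13.9,-12,10.5,-0.143],[-13.9,-12,11.2,-0.143],[-13.9,-12,11.2,-0.143]]
  ]
}}

```text
clock: 35.7
tcp_pos: [0.4599, -0.0456, 0.1089]
tcp_rot: [0.994, 0.113, -0.0, 0.0]
wrist_force: [0.4, 0.2, 0.4]
finger_gap: 0.0854
```

{"method": "jog_arm", "body": {
  "commands": [
    [[0,0,0,0],[0,0,0,0],[0,0,0,0],[0,0,0,0],[0,0,0,0],[0,0,0,0]]
  ],
  "hand": 0
}}

```text
clock: 36.45
tcp_pos: [0.46, -0.0453, 0.1098]
tcp_rot: [0.994, 0.113, 0.001, 0.0]
wrist_force: [-1.7, 0.4, 5.0]
finger_gap: 0.0412
```

```bash
python3 - <<'E'
from h import *
plan(.6005,-.0573,.109,12.5)
E
```

```text
shift [13.42  4.33  0.1 ] turn 0.009 | now [ 0.46   -0.0453  0.1098] yaw 13.01 tilt 0.1 F [-1.7  0.4  5. ] gap 0.0412 t 36.45
```

{"method": "jog_arm", "body": {
  "commands": [
    [[0,0,-1,0],[0,0,-3,0],[0,0,-5,0],[1.5,0.5,-6,0.009],[4.5,1.4,-6,0.009],[8,2.6,-6,0.009],[11,3.6,-6,0.009],[12.8,4.1,-6,0.009],[13.4,4.3,-6,0.009],[13.4,4.3,-6,0.009],[13.4,4.3,-6,0.009],[13.4,4.3,-3.5,0.009],[13.4,4.3,-2,0.009],[13.4,4.3,-1,0.009],[13.4,4.3,-0.3,0.009],[13.4,4.3,0.1,0.009],[13.4,4.3,0.2,0.009],[13.4,4.3,0.25,0.009],[13.4,4.3,0.25,0.009]]
  ]
}}

```text
clock: 38.83
tcp_pos: [0.6, -0.057, 0.1069]
tcp_rot: [0.994, 0.109, 0.0, 0.0]
wrist_force: [-0.4, 0.2, -2.7]
finger_gap: 0.0408
```

```bash
python3 - <<'E'
from h import *
import cv2
plan(.6005,-.0573,.1068,12.5)
s=snapshot('wrist'); cv2.imwrite('pics/w13.png',s['pixels'][:,:,::-1])
E
```

```text
shift [0.04 0.04 0.01] turn -0.0 | now [ 0.6    -0.057   0.1069] yaw 12.49 tilt 0.05 F [-0.4  0.2 -2.7] gap 0.0408 t 38.83
```

View pics/w13.png

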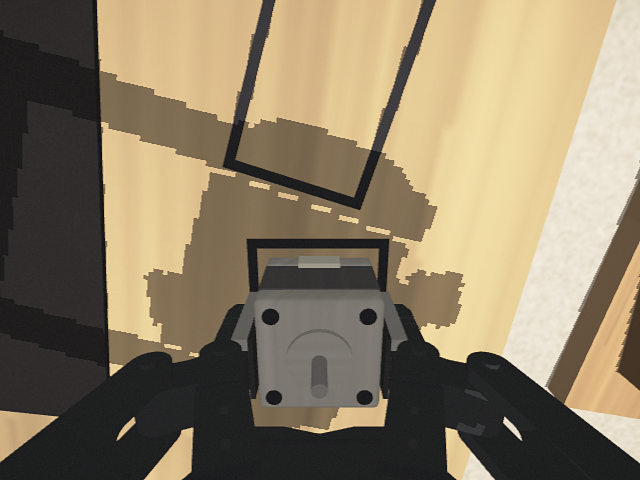

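The stepper sits square in its outline (edges at 248 and 388, body centred at 320). Releasing it.

{"method": "jog_arm", "body": {
  "commands": [
    [[0,0,0.05,0],[0,0,0.05,0],[0,0,0.05,0]]
  ]
}}

```text
clock: 39.25
tcp_pos: [0.6, -0.057, 0.1068]
tcp_rot: [0.994, 0.109, 0.001, 0.0]
wrist_force: [-5.3, 1.1, 6.3]
finger_gap: 0.041
```

{"method": "jog_arm", "body": {
  "commands": [
    [[0,0,0,0],[0,0,0,0],[0,0,0,0],[0,0,0,0],[0,0,-1,0],[0,0,-4,0],[0,0,-8,0],[0,0,-11,0],[0,0,-11,0],[0,0,-11,0]]
  ],
  "hand": 1
}}

```text
clock: 40.5
tcp_pos: [0.5995, -0.0569, 0.2149]
tcp_rot: [0.994, 0.109, -0.001, -0.0]
wrist_force: [0.0, -0.9, -0.3]
finger_gap: 0.0851
```

```bash
python3 - <<'E'
from h import *
plan(.4505,.059,.1068,-5.8)
E
```

```text
shift [-12.02 -14.53  10.83] turn 0.319 | now [ 0.5995 -0.0569  0.2149] yaw 12.49 tilt 0.07 F [ 0.  -0.9 -0.3] gap 0.0851 t 40.5
```

{"method": "jog_arm", "body": {
  "commands": [
    [[-4,-5,0,0.1],[-8,-10,0,0.2],[-12,-14.5,0,0.319],[-12.1,-14.5,0,0.319],[-12.1,-14.5,0,0.319],[-12.1,-14.5,0,0.319],[-12.1,-14.5,4,0.319],[-12.1,-14.5,8,0.319],[-12.1,-14.5,10.3,0.319],[-12.1,-14.5,10.9,0.319],[-12.1,-14.5,10.9,0.319]]
  ]
}}

```text
clock: 41.88
tcp_pos: [0.4508, 0.0581, 0.1071]
tcp_rot: [0.999, -0.051, -0.0, 0.0]
wrist_force: [0.5, 0.3, 0.1]
finger_gap: 0.085
```

{"method": "jog_arm", "body": {
  "commands": [
    [[0,0,0,0],[0,0,0,0],[0,0,0,0],[0,0,0,0],[0,0,0,0],[0,0,0,0]]
  ],
  "hand": 0
}}

```text
clock: 42.62
tcp_pos: [0.4507, 0.0585, 0.1078]
tcp_rot: [0.999, -0.05, 0.001, -0.0]
wrist_force: [-1.5, 0.2, 5.1]
finger_gap: 0.0393
```

```bash
python3 - <<'E'
from h import *
plan(.5846,.0393,.104,-5.3)
E
```

```text
shift [13.51  0.57  0.4 ] turn -0.008 | now [0.4507 0.0585 0.1078] yaw -5.78 tilt 0.09 F [-1.5  0.2  5.1] gap 0.0393 t 42.62
```

{"method": "jog_arm", "body": {
  "commands": [
    [[0,0,-1,0],[0,0,-3,0],[0,0,-5,0],[1.5,0.1,-6,-0.008],[4.5,0.2,-6,-0.008],[8,0.4,-6,-0.008],[11,0.5,-6,-0.008],[12.8,0.6,-6,-0.008],[13.5,0.6,-6,-0.008],[13.5,0.6,-6,-0.008],[13.5,0.6,-6,-0.008],[13.5,0.6,-3.5,-0.008],[13.5,0.6,-2,-0.008],[13.5,0.6,-1,-0.008],[13.5,0.6,-0.3,-0.008],[13.5,0.6,0.1,-0.008],[13.5,0.6,0.2,-0.008],[13.5,0.6,0.25,-0.008],[13.5,0.6,0.25,-0.008]]
  ]
}}

```text
clock: 45.0
tcp_pos: [0.5842, 0.0389, 0.1048]
tcp_rot: [0.999, -0.046, 0.0, 0.0]
wrist_force: [-0.7, 0.5, -3.4]
finger_gap: 0.0392
```

```bash
python3 - <<'E'
from h import *
import cv2
plan(.5846,.0388,.1048,-5.3)
s=snapshot('wrist'); cv2.imwrite('pics/w14.png',s['pixels'][:,:,::-1])
E
```

```text
shift [ 0.04  0.   -0.  ] turn -0.001 | now [0.5842 0.0389 0.1048] yaw -5.33 tilt 0.05 F [-0.7  0.5 -3.4] gap 0.0392 t 45.0
```

View pics/w14.png

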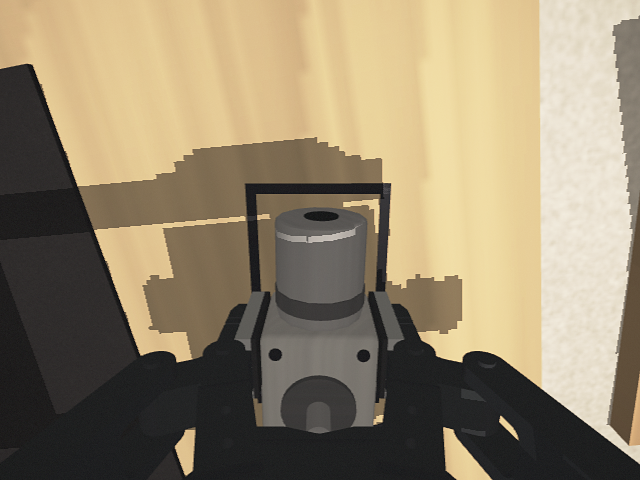

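The gear motor is in line inside its long outline (edges 247–390, body at 320). Releasing it and retreating clear.

{"method": "jog_arm", "body": {
  "commands": [
    [[0,0,0.05,0],[0,0,0.05,0],[0,0,0.05,0]]
  ]
}}

```text
clock: 45.42
tcp_pos: [0.5842, 0.0389, 0.1047]
tcp_rot: [0.999, -0.046, 0.001, 0.0]
wrist_force: [-3.7, -0.3, 5.6]
finger_gap: 0.0391
```

{"method": "jog_arm", "body": {
  "commands": [
    [[0,0,0,0],[0,0,0,0],[0,0,0,0],[0,0,0,0],[0,0,-1,0],[0,0,-4,0],[0,0,-9,0],[-4,6,-14,0],[-8,12,-14,0],[-10,18,-14,0],[-12,24,-14,0],[-14,30,-14,0],[-14,30,-14,0],[-14,30,-14,0],[-14,30,-14,0]]
  ],
  "hand": 1
}}

```text
clock: 47.3
tcp_pos: [0.417, -0.2463, 0.2443]
tcp_rot: [0.999, -0.046, 0.0, 0.0]
wrist_force: [-0.4, -0.1, 0.1]
finger_gap: 0.0855
```

```bash
python3 - <<'E'
from h import *
import cv2
plan(.5846,.0388,.1048,-5.3)
s=snapshot('top'); np.save('t15.npy',s,allow_pickle=True); cv2.imwrite('pics/t15.png',cv2.resize(s['pixels'][155:345,225:595,::-1],None,fx=2.15,fy=2.15,interpolation=cv2.INTER_CUBIC))
s=snapshot('scene'); np.save('s15.npy',s,allow_pickle=True); cv2.imwrite('pics/s15.png',cv2.resize(s['pixels'][180:380,80:430,::-1],None,fx=2.25,fy=2.25,interpolation=cv2.INTER_CUBIC))
E
```

```text
shift [ 14.04 -29.94  13.96] turn -0.0 | now [ 0.417  -0.2463  0.2443] yaw -5.31 tilt 0.04 F [-0.4 -0.1  0.1] gap 0.0855 t 47.3
```

View pics/t15.png

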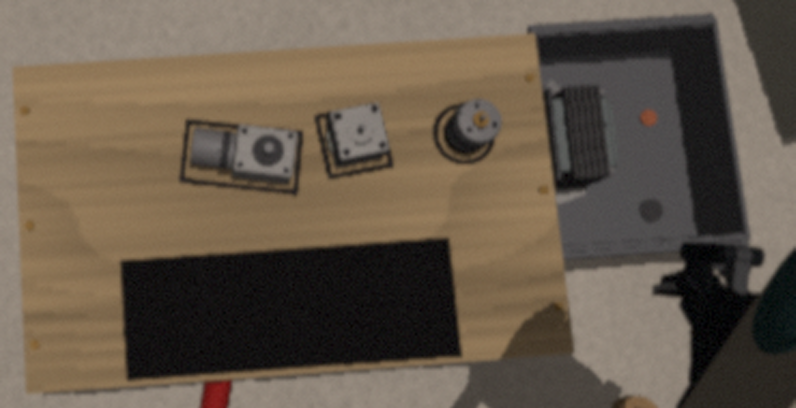

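View pics/s15.png

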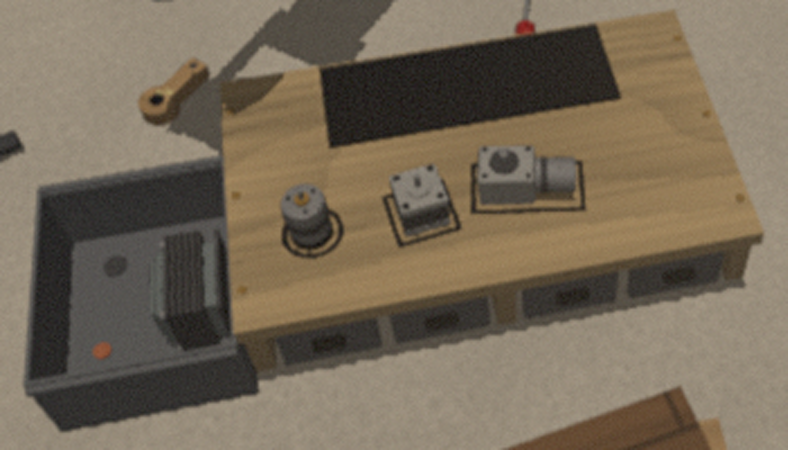

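Everything is in place and the gripper is clear, at top-view (710,290). Final numeric check.

```bash
python3 - <<'E'
from h import *
np.set_printoptions(precision=4,suppress=True)
T=np.load('t15.npy',allow_pickle=True).item();S=np.load('s15.npy',allow_pickle=True).item()
t=lambda u,v,z: ray(T,((u+.5)/2.15-.5+225,(v+.5)/2.15-.5+155),z)[:2]
c=lambda u,v,z: ray(S,((u+.5)/2.25-.5+80,(v+.5)/2.25-.5+180),z)[:2]
print('can',t(481,120,.152),c(302,199,.152),'want .6083 -.1533')
print('step',t(361,130,.14),c(418,184,.141),'want .6005 -.0573')
print('gear shaft(y=-20)',t(268,150,.145),c(504,159,.145),'want',np.array([.5846,.0393])-.02*np.array([.0925,.9957]))
b=np.array([.132,-.315])
print('transformer in bin',tomat(t(586,132,.072))-b,tomat(c(190,268,.072))-b)
from workcell import close_job
print(close_job())
E
```

```text
can [ 0.608  -0.1543] [ 0.6079 -0.1531] want .6083 -.1533
step [ 0.6007 -0.0577] [ 0.5971 -0.0558] want .6005 -.0573
gear shaft(y=-20) [0.5816 0.0195] [0.5831 0.0204] want [0.5827 0.0194]
transformer in bin [0.0067 0.0328] [0.0017 0.0391]
the job is handed in; nothing more can be done
None
```

I handed the job in at about 47 s of the 144 s limit. `close_job` reports no verdict. I parked the three motors on the mat and pushed the transformer straight along the shelf and off its end into the bin, with about 12 N of push. Then I stood each motor back on its own outline.

Last checks from the top and scene cameras:

| Item | Result | Limit |
|---|---|---|
| Can motor centre | about 1 mm off its outline's centre | 12 mm |
| Stepper centre | 0.5 mm off in the top view, about 4 mm off in the scene view | 12 mm |
| Gear motor centre | about 1 mm off its outline's centre | 12 mm |
| Transformer in bin, x | 2–7 mm | ±90 mm |
| Transformer in bin, y | 33–39 mm | ±80 mm |

- **Motors:** all three look upright and in line with their outlines in the pictures.
- **Transformer:** it lies on its side on the bin floor. I judged its height from the pictures only.
- **Jar:** I never went near it, but I did not re-measure its position at the end.
- **Arm:** the gripper was open and well clear, touching nothing, when I handed in.

No check failed. The two views of the stepper disagree by about 4 mm, which I put down to picking pixels by eye.

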